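# Index the mitre fence one hole over

## Task

The next cut on the mitre jig is for the dowel that lies close beside its board: hook a fingertip under the pull ring of the fence's spring index pin, lift the pin out of its hole, swing the front end of the fence one hole over toward the side where that dowel lies, and release so that the pin drops fully into that next hole. Never swing the wrong way or as far as a second hole. Do not pinch the ring or force anything, and leave the dowel, the chisel and the bit holder next to the jig where they lie.

Things in the scene. Friction and masses are not known exactly. Their poses are not given: they have to be found in the camera images.
- mitre_jig: Mitre jig fixed on the bench: plywood board 280 x 310 mm, 18 mm thick, lying flat. Origin on the bench under the fence's pivot, at the board's far side; -x points from the pivot to the front edge (toward the robot), +y to the robot's left, z up. Board: x -237 to +43, y -155 to +155 mm. Five 13 mm holes on an arc of radius 200 mm about the pivot, at -30, -15, 0, 15, 30 degrees from -x (52 mm apart).
- hole_left (a point): Centre of the next hole to the left (jig's +y) of the middle one, in the board's top face, 18 mm above the bench.
- hole_right (a point): Centre of the next hole to the right (jig's -y) of the middle one, in the board's top face, 18 mm above the bench.
- fence_pivot (a point): Top of the black pivot knob, 42 mm above the bench. The fence is an aluminium bar 40 mm wide, its top 30 mm above the bench, that reaches 235 mm forward from the pivot. A wooden strip on it stands up to 66 mm above the bench, 23 to 133 mm from the pivot; the dark steel pin housing, 34 mm across and up to 55 mm above the bench, is centred 200 mm from it.
- fence_arm (a joint): Fence angle, rad: 0 at the start (middle hole, along the jig's -x); positive when the front end with the ring swings to the jig's +y (left), negative to the right. Next holes at +0.262 and -0.262. At angle q the ring is at x = -200 cos q, y = 200 sin q mm in the jig's frame. Light friction (about 1 N at the ring); it stays where left, and is locked, with 0.008 of play, while the pin is in a hole.
- index_pin (a joint): Lift of the spring pin, m: 0 fully down in a hole, 0.026 at the upper stop. It clears the board when lifted over 0.012, and reads about 0.012 when resting on the board between holes. A spring and its weight press it down, about 6 N at the bottom, 10 N at the top. The pin is 10 mm thick with a round tip and drops in when let go within about 3 mm (0.015 rad) of a hole's centre.
- ring_bar (a point): Centre of the top bar of the steel pull ring, 118 mm above the bench with the pin down. The ring stands upright on the pin, rigid with it, its opening facing along the fence, and turns with it. D-shaped, 8 mm round bar; opening 54 wide, 46 high (68 to 114 mm above the bench), top bar 36 mm long. Shut fingers tilted 45 degrees fit in from the robot's side, pointing to the pivot and down.
- dowel_mid (a point): Centre of the loose dowel, a round light-brown beech rod 26 mm thick and 250 mm long with a white band near one end, lying along the left or right edge of the board, about 75 mm from it (not the similar dowel at the far right of the bench). Its side (sign of y in the jig's frame) tells which way to swing.
- chisel_mid (a point): Middle of a loose chisel with a yellow and black handle, 268 mm long, 31 mm thick, lying along the other edge of the board; leave it alone.
- holder_mid (a point): Middle of a loose black screwdriver-bit holder, 26 x 77 mm, 28 mm high, lying on the bench in front of the jig; leave it alone.

How it is judged (in metres and radians):
On the way, in this order (a step that is already met when the one before it is completed fails the run):
1. the pin is lifted clear of the middle hole (value of joint index_pin above 0.0125 m and value of joint fence_arm between -0.09 and 0.09 rad), for 0.1 s.
2. the fence, its pin out, has swung more than half-way to the next hole on the dowel's side (((y of dowel_mid in the frame of mitre_jig above 0 m and value of joint fence_arm between 0.14 and 0.38 rad) or (not (y of dowel_mid in the frame of mitre_jig above 0 m) and value of joint fence_arm between -0.38 and -0.14 rad)) and value of joint index_pin above 0.008 m), for 0.05 s.
3. the pin is down in the next hole (((y of dowel_mid in the frame of mitre_jig above 0 m and value of joint fence_arm between 0.2368 and 0.2868 rad) or (not (y of dowel_mid in the frame of mitre_jig above 0 m) and value of joint fence_arm between -0.2868 and -0.2368 rad)) and value of joint index_pin below 0.002 m), for 0.2 s.
At the end, for the whole second after the job is handed in: The fence stands still, one hole over on the dowel's side (0.262 rad +- 0.025), with its pin fully down in that hole (within 2 mm); dowel, chisel and bit holder are within 30 mm of where they started (all of step 3 and velocity of joint fence_arm between -0.02 and 0.02 rad/s and distance of each of dowel_mid, chisel_mid, holder_mid from where it was at the start of the episode below 0.03 m); the robot touches nothing.
It fails at once if the fence swings the wrong way, by more than half a hole ((y of dowel_mid in the frame of mitre_jig above 0 m and value of joint fence_arm between -1 and -0.14 rad) or (not (y of dowel_mid in the frame of mitre_jig above 0 m) and value of joint fence_arm between 0.14 and 1 rad)).
It fails at once if the fence swings past the next hole, more than half-way to the second ((y of dowel_mid in the frame of mitre_jig above 0 m and value of joint fence_arm between 0.4 and 1 rad) or (not (y of dowel_mid in the frame of mitre_jig above 0 m) and value of joint fence_arm between -1 and -0.4 rad)).
It fails at once if the ring is pinched or the jig is forced (over 32 N) (contact force between the fingers and mitre_jig above 32 N).
It fails at once if the dowel, the chisel or the bit holder is moved or lifted by more than 30 mm (distance of any of dowel_mid, chisel_mid, holder_mid from where it was at the start of the episode above 0.03 m).
It also fails if it takes over 40 s, if anything falls off the work surface, if the arm or the gripper's body presses on something with over 40 N, if the wrist force passes 120 N, or if a joint passes its speed limit or range.

## Robot

A 6-joint arm with a two-finger parallel gripper is mounted at the origin on a cart in front of the work surface, level with it; the furniture and walls round the work are solid. World frame = base frame: x ahead of the robot, y to its left, z up, the work surface at z = 0. Lengths are in mm, angles in rad, forces in N, time in s.
With the tool pointing down it reaches from about 275 to 825 mm from the base axis. Payload 5.2 kg.
Tool frame: the origin (TCP) lies at the very end of the fingers, on their centre line; the grasp point (between the pads) lies 19 mm behind it; y points along the fingers, z is the direction in which the jaws open and shut, and the axes are right-handed (so a half turn about y gives the same grasp; the last joint's range is limited). The gripper opens to 93 mm and grips with 3 to 60 N. Pads are 15 mm wide; open, the fingers measure 128 mm over their backs; the gripper's body (75 mm by 188 mm) begins 65 mm behind the grasp point.
Start: joints at [1.092, 0.259, 1.535, -0, 1.348, -0.203], TCP at [149.752, 529.225, 218.653] pointing down, gripper open.
Joint ranges: [-3.14, 3.14], [-0.91, 2.08], [0.19, 2.58], [-1.22, 4.36], [0.22, 2.71], [-3.12, 3.12]. Speed limits (rad/s): [2.57, 2.57, 3.14, 3.14, 3.14, 3.14].

## Interface

Orientations are given as a 3x3 rotation matrix whose columns are the frame's x, y, z axes.
In Python, from workcell import get_state, eyes, ticket, outline_of, place_of gives the robot as it stands.
- The arm moves only by the tool drive_tool, never from a script. Its argument "motion" is text: rows parted by semicolons, each of 7 numbers parted by spaces: the shift along the tool's x, y, z in mm, then the turn, a rotation vector about the tool's x, y, z in rad, then the gripper's target within -1 to 1 (fully open at 1, half-way at 0, shut at -1). In form: dx dy dz rx ry rz jaw; .... A call has 1 to 8 rows; each row shifts and turns the pose as measured when the row begins, along the tool's axes as they then stand; what a row does not reach is not made up. A row lasts 1/8 s, in which the tool goes at most 62.5 mm and 10.7 degrees, less where a joint would pass 70% of its speed; a pose out of reach is approached as far as the arm can. A call is refused whole if a number of a shift passes 62.5 or a number of a turn 0.188, either way. A call with a gripper value outside its range is refused whole. The fingers move at their own pace and stop on an object; "force" is the grip in N (left out, the last holds). Time passes only in rows, so rows that do not move let the fingers close. It gives the time, the measured TCP pose, the force and the opening at its end, in the units of the state.
- get_state(): the state, without advancing time (a new reading comes with each control period).
- eyes.snapshot(name): name is "scene" or "top"; returns (picture, depth): 384x512x3 uint8, blue, green, red; 384x512 float32, mm along the optical axis (not along the pixel's ray), 0 where there is no reading.
- eyes.camera_model(name): a dict with "fx", "fy", "cx", "cy" (pixels), "k1" (the pictures are not rectified: a ray, as slopes to the right and down, at radius r is drawn at 1 + k1 r^2 times it, then the intrinsics apply), "rvec" (rotation vector, rad) and "tvec" (3), from world to camera coordinates, as OpenCV has them. Camera axes: x right, y down, z forward; pixel columns grow to the right and rows downward; lengths in mm; the calibration is good to about 2 mm. A picture is of the moment at which its call begins. camera_model takes no time and is no camera call.
- ticket.sign_off(): hands the job in, once; it reports no verdict.
Trained networks look in the newest picture that a camera, given by its name, has taken for a name from the list of things; names that differ only in an ending like _2 or _b are one class to them, and where a whole thing is asked for, a point or a joint stands for the part that bears it (a point fixed in the world has none). Each returns a list of dicts, best first, with "conf" (0 to 1); they miss things now and then, are a little off and sometimes report something else, mostly with a low value. They report only what shows in the picture. A call takes as long as a camera call.
- outline_of(camera, query): "region" (384x512 bool, what is visible of it).
- place_of(camera, query): "location" ([x, y, z] in mm, in world coordinates, good to about 4 mm: a listed point, or the origin of a listed thing).
The state is a dict: "time": time; "qpos": joint angles; "joint_velocities": joint speeds; "joint_efforts": joint torques, N m; "position": TCP position; "orientation": TCP orientation; "ft_force": force on the tool from outside, world axes, zero at the start; "torque": the same for the moment, N m; "grip_width": finger opening in mm.
Only numpy, scipy, OpenCV 4.12 (cv2) and the standard library are available. Lean on these libraries where they do the work, as an engineer would, in place of code of your own. Each camera call takes 0.05 s, during which the arm holds its last target.

## Working session

There is one attempt and no reset: what is moved stays moved. The work goes in short steps, Python scripts to look and compute and a tool call to move; the robot and the scene stay as the last step left them, time stands still between calls to the robot, and variables do not carry over. Pictures are saved under pics/ and viewed, and the job is handed in when it is done.

Besides the shell and the picture viewer there is one more tool, called after ">>>" as a command line: name --argument value ..., lists and objects as JSON in quotes. drive_tool: Moves the arm, as the interface text tells. Its arguments: {"type":"object","properties":{"motion":{"type":"string"},"force":{"type":"number"}},"required":["motion"]}

```bash
mkdir -p pics; cat > h.py <<'E'
import numpy as np,cv2
from workcell import get_state, eyes, ticket, outline_of, place_of
def st():
    s=get_state(); print('t',s['time'],'q',np.round(s['qpos'],3),'p',np.round(s['position'],1),'ft',np.round(s['ft_force'],1),'gw',s['grip_width']); print(np.round(s['orientation'],3)); return s
def proj(cam,p):
    m=eyes.camera_model(cam);R,_=cv2.Rodrigues(np.array(m['rvec'],float));c=R@np.array(p,float)+np.array(m['tvec'],float).ravel()
    x,y=c[:2]/c[2];f=1+m['k1']*(x*x+y*y);return m['fx']*x*f+m['cx'],m['fy']*y*f+m['cy']
E
python3 - <<'E'
from h import *
s=st()
for c in ('scene','top'):
    im,d=eyes.snapshot(c); cv2.imwrite(f'pics/{c}0.png',im)
    for n in ['mitre_jig','hole_left','hole_right','fence_pivot','ring_bar','dowel_mid','chisel_mid','holder_mid']:
        print(c,n,[(round(r['conf'],2),np.round(r['location'],1).tolist()) for r in place_of(c,n)[:3]])
st()
E
```

```text
t 0.0 q [ 1.092  0.259  1.536  0.     1.348 -0.203] p [149.5 528.7 217.8] ft [-0.1 -0.2  0.5] gw 92.82630491886597
[[ 0.962 -0.001  0.272]
 [-0.272 -0.002  0.962]
 [-0.    -1.    -0.002]]
scene mitre_jig [(0.95, [706.8, 62.1, -3.5])]
scene hole_left [(0.71, [542.3, 159.1, 19.2])]
scene hole_right [(0.95, [508.1, 66.6, 18.4])]
scene fence_pivot [(0.75, [709.5, 56.0, 43.5])]
scene ring_bar [(0.46, [519.8, 114.2, 118.6])]
scene dowel_mid [(0.59, [644.1, 315.5, 13.8])]
scene chisel_mid [(0.69, [520.6, 114.6, 116.2]), (0.6, [513.5, -119.2, 14.0]), (0.32, [409.4, 40.2, 15.3])]
scene holder_mid [(0.6, [409.9, 40.2, 16.0])]
top mitre_jig [(0.83, [710.7, 56.4, 1.8])]
top hole_left [(0.95, [540.6, 163.2, 17.2])]
top hole_right [(0.84, [509.0, 64.1, 20.9]), (0.66, [710.9, 52.3, 2.2]), (0.66, [518.0, 112.2, 115.3])]
top fence_pivot [(0.56, [713.9, 59.4, 39.0]), (0.38, [539.2, 167.6, 17.8])]
top ring_bar [(0.66, [517.7, 114.9, 114.7])]
top dowel_mid [(0.64, [639.5, 315.1, 9.0]), (0.43, [507.3, 62.0, 19.8])]
top chisel_mid [(0.76, [520.5, -116.5, 13.6])]
top holder_mid [(0.58, [410.1, 40.6, 13.1])]
t 0.9 q [ 1.092  0.259  1.535  0.     1.348 -0.203] p [149.8 529.2 218.7] ft [-0.3 -0.3 -0.4] gw 92.62394342750571
[[ 0.962  0.     0.272]
 [-0.272  0.     0.962]
 [-0.    -1.     0.   ]]
```

View pics/scene0.png

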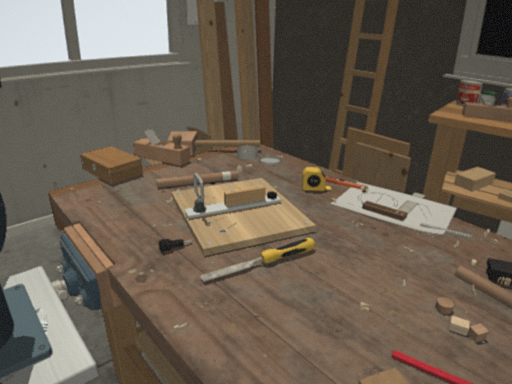

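View pics/top0.png

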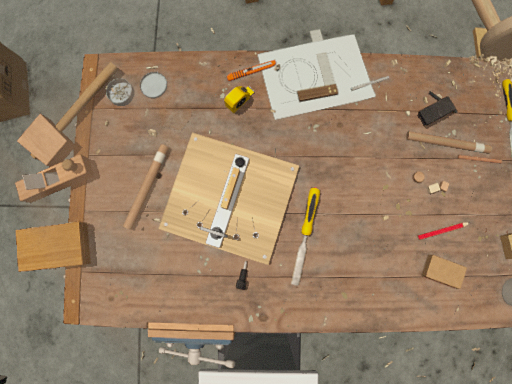

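```bash
python3 - <<'E'
from h import *
from scipy.optimize import least_squares
o=[((-193.2,51.8),(542.3,159.1)),((-193.2,51.8),(540.6,163.2)),((-193.2,-51.8),(508.1,66.6)),((-193.2,-51.8),(509,64.1)),
((0,0),(709.5,56)),((0,0),(713.9,59.4)),((0,0),(706.8,62.1)),((0,0),(710.7,56.4)),((-200,0),(519.8,114.2)),((-200,0),(517.7,114.9))]
def T(v,p): c,s=np.cos(v[2]),np.sin(v[2]); return np.array([v[0]+c*p[0]-s*p[1],v[1]+s*p[0]+c*p[1]])
r=least_squares(lambda v:np.concatenate([T(v,a)-b for a,b in o]),[710,57,-.3]); v=r.x
print(v,np.round(r.fun,1)); print('ring',T(v,(-200,0)),'dowel side', -np.sin(v[2])*(642-v[0])+np.cos(v[2])*(315-v[1]))
for c in('scene','top'):
    im=cv2.imread(f'pics/{c}0.png')
    big=cv2.resize(im,None,fx=6,fy=6,interpolation=cv2.INTER_CUBIC)
    def dot(p,col):
        u,w=proj(c,p);cv2.circle(big,(int(u*6+3),int(w*6+3)),4,col,-1); return u,w
    P=lambda a,b,z:(*T(v,(a,b)),z)
    for b in(-18,0,18): k=dot(P(-200,b,118),(0,0,255))
    for b in(-31,31): dot(P(-200,b,80),(0,0,255))
    for b in (-30,-15,15,30): dot(P(-200*np.cos(np.radians(b)),200*np.sin(np.radians(b)),18),(255,0,255))
    for a in(-237,43):
        for b in(-155,155): dot(P(a,b,18),(0,255,0))
    dot(P(0,0,42),(255,0,0))
    u,w=proj(c,P(-100,0,20)); x0,y0=int(u*6-400),int(w*6-300)
    cv2.imwrite(f'pics/{c}fit.png',big[max(y0,0):y0+600,max(x0,0):x0+800])
E
```

```text
[ 7.10185214e+02  5.79376872e+01 -2.91119894e-01] [-2.3  3.9 -0.6 -0.2  2.1 -2.8  1.2 -0.3  0.7  1.9 -3.7 -1.5  3.4 -4.2
 -0.5  1.5 -1.2  1.1  0.9  0.4]
ring [518.60060626 115.34272268] dowel side 226.6750386102186
```

>>> drive_tool --motion "45 0 -30 0 0 0 -1;45 0 -30 0 0 0 -1;45 0 -30 0 0 0 -1;45 0 -30 0 0 0 -1;45 0 -30 0 0 0 -1;45 0 -30 0 0 0 -1" --force 20

```text
time: 1.65
position: [365.1, 279.4, 219.1]
orientation: [[0.965, 0.003, 0.264], [-0.264, 0.003, 0.965], [0.002, -1.0, 0.004]]
ft_force: [0.5, -0.1, -0.1]
grip_width: 37.7
```

View pics/scenefit.png

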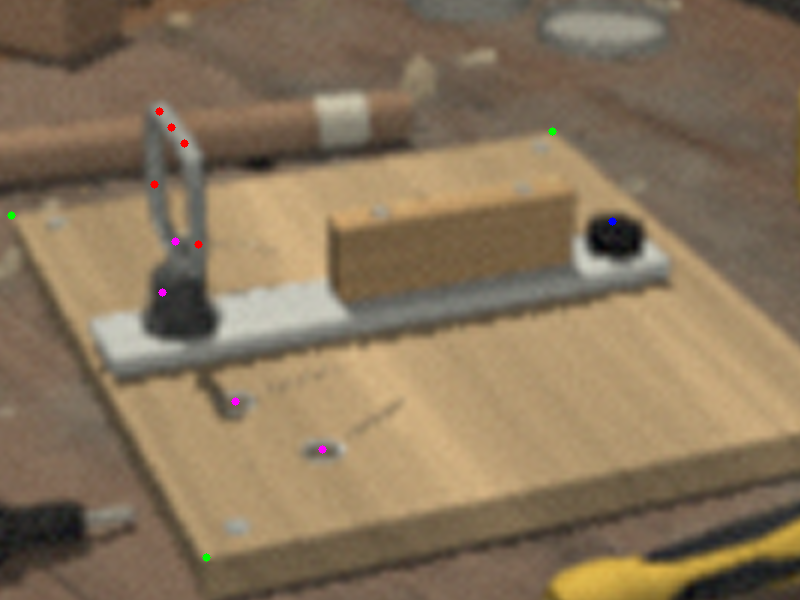

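View pics/topfit.png

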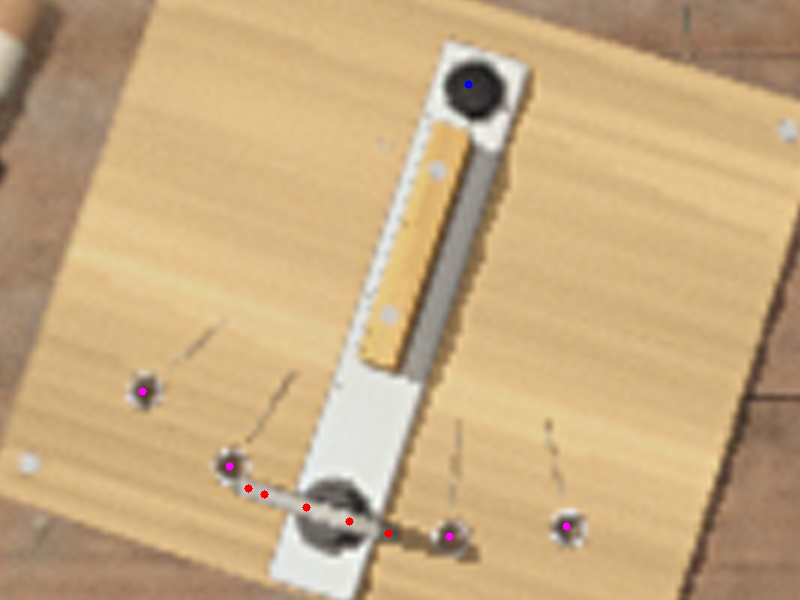

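>>> drive_tool --motion "33 0 -29 0 0 0 -1;33 0 -29 0 0 0 -1;33 0 -29 0 0 0 -1;33 0 -29 0 0.024 0 -1;0 0 0 0 0 -0.18 -1;0 0 0 0 0 -0.18 -1;0 0 0 0 0 -0.18 -1;0 0 0 0 0 -0.18 -1"

```text
time: 2.65
position: [471.3, 115.1, 219.2]
orientation: [[0.741, 0.594, 0.313], [-0.242, -0.2, 0.95], [0.627, -0.779, -0.004]]
ft_force: [0.3, -1.1, -0.8]
grip_width: 0.7
```

```bash
cat > plan.py <<'E'
from h import *
import sys
RING=np.array([518.6,115.3]); TH=-0.291; PIV=np.array([710.2,58.0])
def plan(u,v,q=0.,w=0.,pitch=45):
    """TCP goal: u along fence to pivot from ring bar, v world height, w lateral; fence angle q -> heading TH-q?"""
    s=st(); th=TH-q
    # fence at angle q: ring at jig (-200cos q, 200 sin q); heading ring->pivot in jig = (cos q,-sin q)
    f=np.array([np.cos(th),np.sin(th)]); l=np.array([-f[1],f[0]])
    ring=PIV-200*f if q else RING
    p=np.array([*(ring+u*f+w*l),v]); a=np.radians(pitch)
    F=np.array([*f,0]);Z=np.array([0,0,1.])
    y=np.cos(a)*F-np.sin(a)*Z; z=np.array([*l,0]); x=np.cross(y,z)
    Rd=np.column_stack([x,y,z]); R=np.array(s['orientation'])
    d=R.T@(p-np.array(s['position'])); rv=cv2.Rodrigues(R.T@Rd)[0].ravel()
    rel=np.array(s['position'])[:2]-ring
    print('goal',np.round(p,1),'now u,w',np.round([rel@f,rel@l],1)); print('shift',np.round(d,1),'rot',np.round(rv,3))
E
python3 -c "
from plan import *
plan(-60,151)"
```

```text
t 2.65 q [ 0.281 -0.104  2.15  -0.663  0.619 -0.517] p [471.3 115.1 219.2] ft [ 0.3 -1.1 -0.8] gw 0.6855858060182419
[[ 0.741  0.594  0.313]
 [-0.242 -0.2    0.95 ]
 [ 0.627 -0.779 -0.004]]
goal [461.1 132.5 151. ] now u,w [-45.3 -13.7]
shift [-54.5  43.6  13.6] rot [ 0.022 -0.018 -0.108]
```

>>> drive_tool --motion "-18 15 5 0.02 -0.02 -0.1 -1;-18 15 5 0 0 0 -1;-18 14 4 0 0 0 -1;0 0 0 0 0 0 -1"

```text
time: 3.15
position: [465.0, 127.1, 157.0]
orientation: [[0.697, 0.652, 0.299], [-0.212, -0.211, 0.954], [0.685, -0.728, -0.009]]
ft_force: [-0.4, 0.7, 0.5]
grip_width: 0.7
```

```bash
python3 -c "
from plan import *
plan(-44,135)
for c in('scene','top'):
    im,d=eyes.snapshot(c)
    u,w=proj(c,(500,110,90)); x,y=max(int(u)-66,0),max(int(w)-50,0)
    cv2.imwrite(f'pics/{c}1.png',cv2.resize(im[y:y+100,x:x+133],None,fx=6,fy=6,interpolation=cv2.INTER_CUBIC))
"
```

```text
t 3.15 q [ 0.364  0.019  2.293 -1.18   0.483  0.081] p [465.  127.1 157. ] ft [-0.4  0.7  0.5] gw 0.6983569612299192
[[ 0.697  0.652  0.299]
 [-0.212 -0.211  0.954]
 [ 0.685 -0.728 -0.009]]
goal [476.4 127.9 135. ] now u,w [-54.8  -4.1]
shift [-7.2 23.3  4.4] rot [ 0.015 -0.003 -0.031]
```

```bash
cat > kin.py <<'E'
import numpy as np
from scipy.optimize import least_squares
from scipy.spatial.transform import Rotation as Ro
D=[([1.092,.259,1.535,0,1.348,-.203],[149.8,529.2,218.7],[[.962,0,.272],[-.272,0,.962],[0,-1,0]]),
([.281,-.104,2.15,-.663,.619,-.517],[471.3,115.1,219.2],[[.741,.594,.313],[-.242,-.2,.95],[.627,-.779,-.004]]),
([.364,.019,2.293,-1.18,.483,.081],[465,127.1,157],[[.697,.652,.299],[-.212,-.211,.954],[.685,-.728,-.009]])]
def Rm(q,sg=(1,1)): return (Ro.from_euler('z',q[0])*Ro.from_euler('y',q[1]+q[2])*Ro.from_euler('z',sg[0]*q[3])*Ro.from_euler('y',q[4])*Ro.from_euler('z',sg[1]*q[5]))
R0=Ro.from_matrix(np.eye(3))
def pos(v,q):
    h,L1,e,L2,d,a=v; y=Rm(q).as_matrix()[:,2]
    Z=Ro.from_euler('z',q[0]); s=np.array([a,0,h])+Ro.from_euler('y',q[1]).apply([0,0,L1])+Ro.from_euler('y',q[1]+q[2]).apply([e,0,L2])
    return Z.apply(s)+d*y
E
python3 - <<'E'
from kin import *
for q,p,R in D:
    for sg in((1,1),(1,-1)):
        M=Rm(q,sg).as_matrix(); print(sg,np.round(M.T@np.array(R),3).tolist())
E
```

```text
(1, 1) [[-0.0, -0.0, -1.0], [-1.0, -0.0, 0.0], [-0.0, 1.0, -0.0]]
(1, -1) [[-0.395, -0.0, -0.918], [-0.918, 0.0, 0.395], [-0.0, 1.0, -0.0]]
(1, 1) [[0.001, -0.0, -1.0], [-1.0, -0.0, -0.0], [-0.0, 1.0, -0.001]]
(1, -1) [[-0.859, -0.0, -0.512], [-0.512, 0.0, 0.859], [-0.0, 1.0, -0.001]]
(1, 1) [[0.0, -0.0, -1.0], [-1.0, -0.0, -0.0], [0.0, 1.0, -0.0]]
(1, -1) [[0.162, -0.0, -0.987], [-0.987, -0.0, -0.162], [0.0, 1.0, -0.0]]
```

```bash
python3 - <<'E'
from kin import *
for sg in (1,-1):
    import kin
    f=lambda v:np.concatenate([np.array(pos(v,q))-p for q,p,R in D]+[0.003*(np.array(v)-[200,350,0,350,250,0])])
    r=least_squares(f,[200,350,0,350,250,0]);print(np.round(r.x,1),np.round(r.fun,1))
E
```

```text
[138.5 234.9   0.9 209.8  91.6 274.1] [ 98.3 -51.2   8.    1.8 -12.6 -15.2  -0.9   7.6   7.3  -0.2  -0.3   0.
  -0.4  -0.5   0.8]
[138.5 234.9   0.9 209.8  91.6 274.1] [ 98.3 -51.2   8.    1.8 -12.6 -15.2  -0.9   7.6   7.3  -0.2  -0.3   0.
  -0.4  -0.5   0.8]
```

View pics/scene1.png

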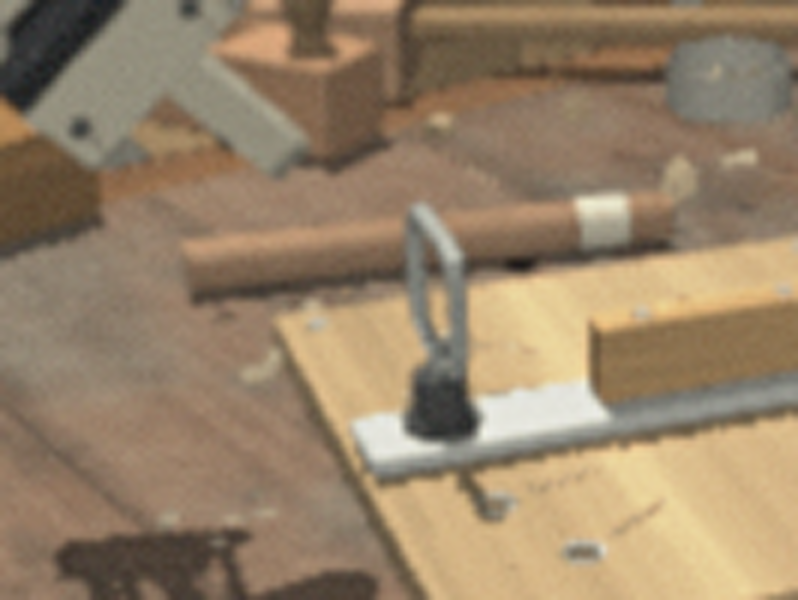

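View pics/top1.png

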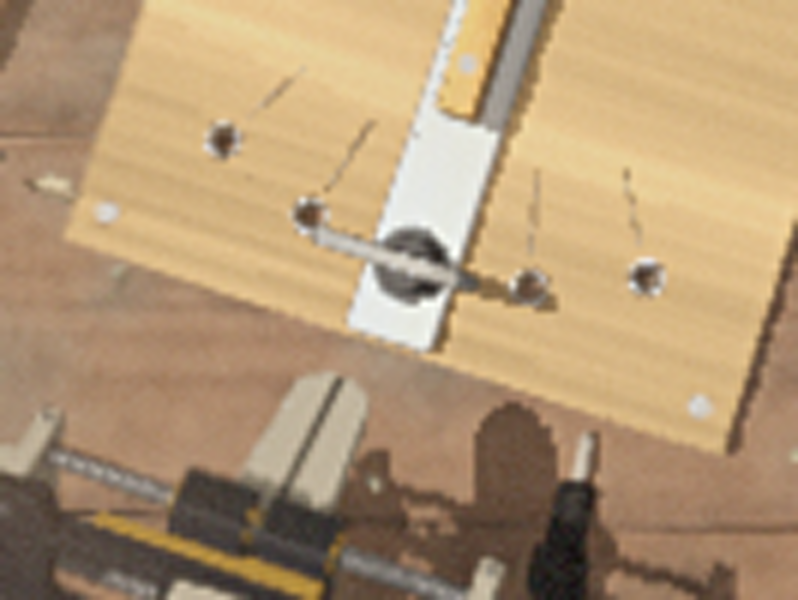

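```bash
cat >> kin.py <<'E'
def pos(v,q):
    h,L1,e,L2,d,a,c=v; y=Rm(q).as_matrix()[:,2]
    Z=Ro.from_euler('z',q[0]); s=np.array([a,c,h])+Ro.from_euler('y',q[1]).apply([0,0,L1])+Ro.from_euler('y',q[1]+q[2]).apply([e,0,L2])
    return Z.apply(s)+d*y
x0=[200,350,0,350,367,0,111]
r=least_squares(lambda v:np.concatenate([pos(v,q)-p for q,p,R in D]+[0.003*(np.array(v)-x0)]),x0);V=r.x
Roff=Ro.from_matrix([[0,0,-1],[-1,0,0],[0,1,0]])
LO=np.array([-3.14,-.91,.19,-1.22,.22,-3.12]);HI=np.array([3.14,2.08,2.58,4.36,2.71,3.12])
def ik(p,R,q0,lim=True):
    f=lambda q:np.concatenate([(pos(V,q)-p)/10,10*(Ro.from_matrix(R).inv()*(Rm(q)*Roff)).as_rotvec()])
    r=least_squares(f,q0,bounds=(LO,HI) if lim else (-np.inf,np.inf)); return r.x,np.abs(r.fun).max()
def pose(ring,head,pitch,u,v,w=0):
    a=np.radians(pitch);f=np.array([np.cos(head),np.sin(head),0]);l=np.array([-f[1],f[0],0]);Z=np.array([0,0,1.])
    y=np.cos(a)*f-np.sin(a)*Z;x=np.cross(y,l)
    return np.array([*ring,0])+u*f+w*l+v*Z,np.column_stack([x,y,l])
E
python3 - <<'E'
from kin import *
print(np.round(V,1),np.round(r.fun,2))
R1=np.array([518.6,115.3]);P=np.array([710.2,58]);h=-.291
for head in (-.291,-.2,-.4,-.1):
  for pitch in (45,50,55):
    for nm,ring,u,v in(('pre',R1,-44,135),('in',R1,6,85),('up',R1,6,116),('swing',P-200*np.array([np.cos(h-.262),np.sin(h-.262)]),6,116)):
        for hd in ((head,head-.262) if nm=='swing' else (head,)):
            q,e=ik(*pose(ring,hd,pitch,u,v),D[2][0],lim=False); print(pitch,round(hd,2),nm,np.round(q,2),round(e,3), 'BAD' if (q<LO).any() or (q>HI).any() else '')
E
```

```text
[ 2.214e+02  5.345e+02  5.960e+01  4.258e+02  3.669e+02 -1.000e-01
  1.109e+02] [-0.01 -0.   -0.    0.02 -0.06  0.   -0.02  0.06 -0.    0.06  0.55  0.18
  0.23 -0.   -0.   -0.  ]
45 -0.29 pre [ 0.35  0.09  2.33 -1.47  0.44  0.38] 0.0 BAD
45 -0.29 in [ 0.26  0.26  2.32 -1.92  0.41  0.79] 0.0 BAD
45 -0.29 up [ 0.26  0.18  2.29 -1.67  0.38  0.51] 0.0 BAD
45 -0.29 swing [ 0.37  0.25  2.19 -1.5   0.45  0.42] 0.0 BAD
45 -0.55 swing [ 0.48  0.34  2.05 -1.22  0.71  0.42] 0.0 
50 -0.29 pre [ 0.31  0.06  2.28 -1.11  0.42 -0.02] 0.0 
50 -0.29 in [ 0.22  0.23  2.26 -1.52  0.32  0.36] 0.0 BAD
50 -0.29 up [ 0.22  0.16  2.23 -1.23  0.34  0.05] 0.0 BAD
50 -0.29 swing [ 0.34  0.23  2.13 -1.15  0.43  0.05] 0.0 
50 -0.55 swing [ 0.44  0.31  2.01 -1.03  0.68  0.21] 0.0 
55 -0.29 pre [ 0.26  0.05  2.22 -0.77  0.45 -0.39] 0.0 
55 -0.29 in [ 0.19  0.21  2.21 -1.02  0.31 -0.17] 0.0 
55 -0.29 up [ 0.19  0.15  2.17 -0.81  0.37 -0.4 ] 0.0 
55 -0.29 swing [ 0.3   0.22  2.08 -0.82  0.45 -0.3 ] 0.0 
55 -0.55 swing [ 0.39  0.29  1.97 -0.84  0.67 -0.01] 0.0 
45 -0.2 pre [ 0.27  0.05  2.38 -1.61  0.32  0.39] 0.0 BAD
[... 1806 characters left out ...]
.87] 0.0 BAD
45 -0.1 swing [ 0.25  0.2   2.27 -1.88  0.26  0.57] 0.0 BAD
45 -0.36 swing [ 0.41  0.27  2.15 -1.41  0.52  0.41] 0.0 BAD
50 -0.1 pre [ 0.13 -0.01  2.36 -0.92  0.19 -0.48] 0.0 BAD
50 -0.1 in [ 0.09  0.19  2.33 -2.05  0.14  0.63] 0.0 BAD
50 -0.1 up [ 0.09  0.11  2.29 -1.2   0.13 -0.22] 0.0 BAD
50 -0.1 swing [ 0.23  0.18  2.2  -1.18  0.23 -0.14] 0.0 
50 -0.36 swing [ 0.37  0.25  2.1  -1.12  0.5   0.1 ] 0.0 
55 -0.1 pre [ 0.11 -0.01  2.29 -0.42  0.29 -0.99] 0.0 
55 -0.1 in [ 0.08  0.17  2.26 -0.77  0.15 -0.66] 0.0 BAD
55 -0.1 up [ 0.08  0.11  2.22 -0.46  0.23 -0.98] 0.0 
55 -0.1 swing [ 0.21  0.17  2.14 -0.63  0.3  -0.71] 0.0 
55 -0.36 swing [ 0.33  0.23  2.05 -0.84  0.51 -0.21] 0.0
```

```bash
cat > plan.py <<'E'
from h import *
from kin import pose,ik,LO,HI
PIV=np.array([710.2,58.]);TH=-.291
def plan(u,v,w=0,head=-.4,pitch=55,q=0.,n=1):
    s=st(); ring=PIV-200*np.array([np.cos(TH-q),np.sin(TH-q)]); 
    p,Rd=pose(ring,head,pitch,u,v,w);R=np.array(s['orientation']);p0=np.array(s['position'])
    rv=cv2.Rodrigues(R.T@Rd)[0].ravel()
    print('world d',np.round(p-p0,1),'shift',np.round(R.T@(p-p0),1),'rot',np.round(rv,3)); print('ik',np.round(ik(p,Rd,s['qpos'],False)[0],2))
E
python3 -c "
from plan import *
plan(-38,141)"
```

```text
t 3.25 q [ 0.363  0.017  2.29  -1.178  0.483  0.079] p [466.4 127.3 159.1] ft [ 0.2 -0.2  1.7] gw 0.4160524736537761
[[ 0.694  0.654  0.3  ]
 [-0.214 -0.211  0.954]
 [ 0.687 -0.726 -0.006]]
world d [ 17.2   2.9 -18.1] shift [-1.1 23.8  8. ] rot [-0.055  0.078  0.147]
ik [ 0.32  0.09  2.16 -0.79  0.56 -0.24]
```

>>> drive_tool --motion "0 0 4 -0.03 0.04 0.075 -1;0 0 4 -0.03 0.04 0.075 -1;0 22 0 0 0 0 -1;0 0 0 0 0 0 -1"

```text
time: 3.75
position: [483.9, 131.0, 146.7]
orientation: [[0.752, 0.526, 0.396], [-0.328, -0.223, 0.918], [0.572, -0.821, 0.005]]
ft_force: [0.5, 0.4, 0.6]
grip_width: 0.7
```

```bash
python3 -c "
from plan import *
plan(-38,141);plan(2,84)"
```

```text
t 3.75 q [ 0.319  0.078  2.147 -0.768  0.573 -0.257] p [483.9 131.  146.7] ft [0.5 0.4 0.6] gw 0.7474666069593443
[[ 0.752  0.526  0.396]
 [-0.328 -0.223  0.918]
 [ 0.572 -0.821  0.005]]
world d [-0.3 -0.8 -5.7] shift [-3.2  4.7 -0.9] rot [ 0.    -0.009 -0.002]
ik [ 0.32  0.09  2.16 -0.79  0.56 -0.24]
t 3.75 q [ 0.319  0.078  2.147 -0.768  0.573 -0.257] p [483.9 131.  146.7] ft [0.5 0.4 0.6] gw 0.7474666069593443
[[ 0.752  0.526  0.396]
 [-0.328 -0.223  0.918]
 [ 0.572 -0.821  0.005]]
world d [ 36.5 -16.4 -62.7] shift [-3.  74.3 -0.9] rot [ 0.    -0.009 -0.002]
ik [ 0.25  0.24  2.17 -1.03  0.41 -0.03]
```

>>> drive_tool --motion "-3 10 -1 0 0 0 -1;0 15 0 0 0 0 -1;0 15 0 0 0 0 -1"

```text
time: 4.12
position: [503.6, 122.6, 114.2]
orientation: [[0.75, 0.531, 0.395], [-0.328, -0.221, 0.919], [0.575, -0.818, 0.008]]
ft_force: [-0.2, -0.7, -0.8]
grip_width: 0.5
```

```bash
cat > shot.py <<'E'
from plan import *
def shot(n):
  for c in('scene','top'):
    im,d=eyes.snapshot(c)
    u,w=proj(c,(520,120,90)); x,y=max(int(u)-45,0),max(int(w)-33,0)
    cv2.imwrite(f'pics/{c}{n}.png',cv2.resize(im[y:y+66,x:x+90],None,fx=8,fy=8,interpolation=cv2.INTER_CUBIC))
E
python3 -c "
from shot import *
shot(2)
plan(2,84)"
```

```text
t 4.225 q [ 0.278  0.158  2.168 -0.891  0.479 -0.146] p [503.  122.  113.1] ft [-0.1  0.2  0.6] gw 0.43569455084903796
[[ 0.751  0.529  0.396]
 [-0.328 -0.222  0.918]
 [ 0.573 -0.819  0.006]]
world d [ 17.5  -7.4 -29.1] shift [-1.2 34.8 -0. ] rot [-0.001 -0.009 -0.   ]
ik [ 0.25  0.24  2.17 -1.03  0.41 -0.03]
```

View pics/scene2.png

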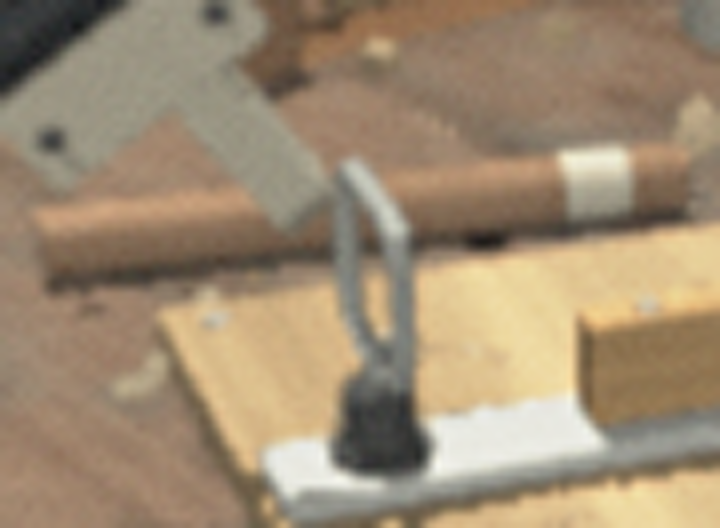

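View pics/top2.png

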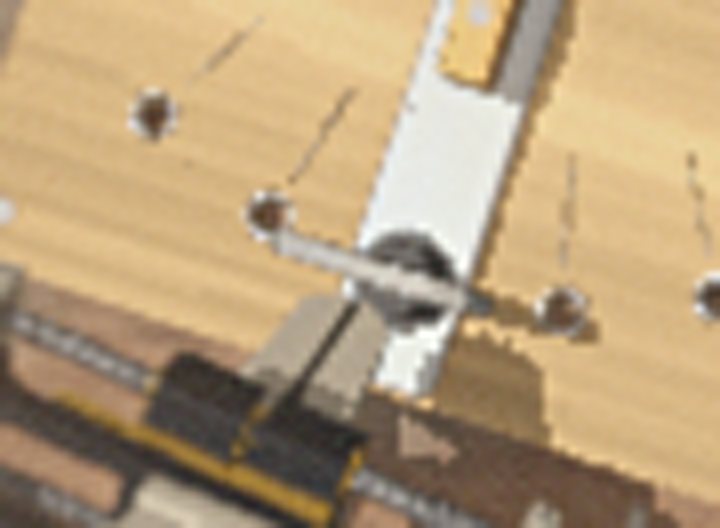

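>>> drive_tool --motion "-3 12 0 0 0 0 -1;0 12 0 0 0 0 -1;0 9 0 0 0 0 -1;0 0 0 0 0 0 -1"

```text
time: 4.72
position: [517.8, 115.9, 85.6]
orientation: [[0.75, 0.53, 0.395], [-0.327, -0.222, 0.919], [0.575, -0.818, 0.007]]
ft_force: [-0.3, 0.1, 1.1]
grip_width: 0.4
```

```bash
python3 -c "
from shot import *
shot(3)
plan(2,84);plan(2,95)"
```

```text
t 4.825 q [ 0.251  0.228  2.178 -1.029  0.416 -0.016] p [517.9 116.1  86.1] ft [0.3 0.3 1. ] gw 0.30775558262017644
[[ 0.75   0.531  0.395]
 [-0.327 -0.221  0.919]
 [ 0.575 -0.818  0.008]]
world d [ 2.5 -1.5 -2.1] shift [ 1.2  3.4 -0.4] rot [-0.003 -0.009  0.002]
ik [ 0.25  0.24  2.17 -1.03  0.41 -0.03]
t 4.825 q [ 0.251  0.228  2.178 -1.029  0.416 -0.016] p [517.9 116.1  86.1] ft [0.3 0.3 1. ] gw 0.30775558262017644
[[ 0.75   0.531  0.395]
 [-0.327 -0.221  0.919]
 [ 0.575 -0.818  0.008]]
world d [ 2.5 -1.5  8.9] shift [ 7.5 -5.6 -0.3] rot [-0.003 -0.009  0.002]
ik [ 0.25  0.21  2.16 -0.97  0.43 -0.09]
```

View pics/scene3.png

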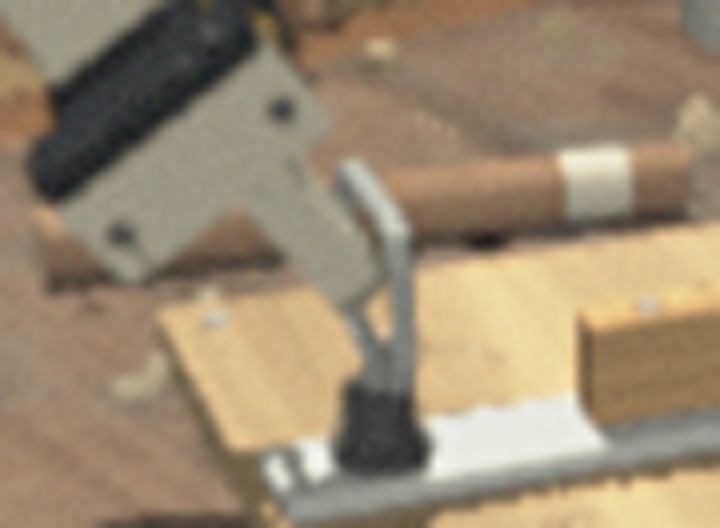

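View pics/top3.png

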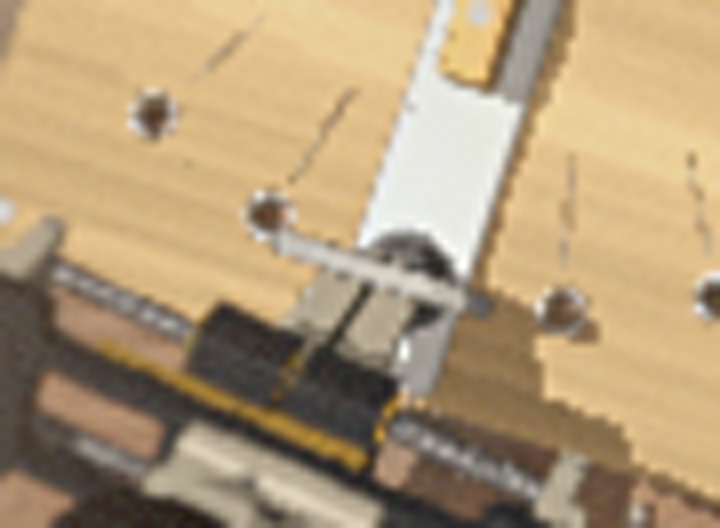

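>>> drive_tool --motion "0 5 0 0 0 0 -1;3.5 -5 0 0 0 0 -1;3.5 -5 0 0 0 0 -1;1.7 -2.5 0 0 0 0 -1;1.7 -2.5 0 0 0 0 -1;1.7 -2.5 0 0 0 0 -1"

```text
time: 5.58
position: [515.2, 114.4, 99.9]
orientation: [[0.755, 0.524, 0.395], [-0.327, -0.223, 0.919], [0.569, -0.822, 0.003]]
ft_force: [-2.9, 1.6, -6.1]
grip_width: 0.6
```

>>> drive_tool --motion "2.5 -1 0 0 0 0 -1;2.5 -1 0 0 0 0 -1"

```text
time: 5.82
position: [514.9, 113.1, 102.3]
orientation: [[0.758, 0.519, 0.396], [-0.327, -0.223, 0.918], [0.565, -0.825, 0.001]]
ft_force: [-7.0, 3.7, -6.4]
grip_width: 0.2
```

```bash
python3 -c "
from shot import *
shot(4)
plan(0,105)"
```

```text
t 5.925 q [ 0.244  0.189  2.159 -0.897  0.453 -0.165] p [514.9 113.  102.4] ft [-6.7  2.7 -6.3] gw 0.5495257260634795
[[ 0.758  0.519  0.396]
 [-0.327 -0.223  0.918]
 [ 0.565 -0.825  0.001]]
world d [3.7 2.4 2.6] shift [ 3.5 -0.8  3.7] rot [ 0.004 -0.006 -0.01 ]
ik [ 0.25  0.19  2.16 -0.92  0.45 -0.15]
```

View pics/scene4.png

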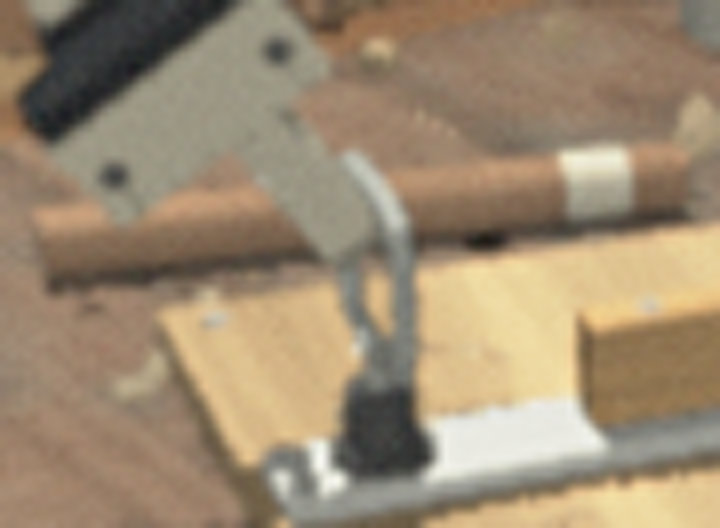

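>>> drive_tool --motion "4.5 -3.5 0.5 0 0 0 -1;4.5 -3.5 0.5 0 0 0 -1"

```text
time: 6.18
position: [514.4, 112.1, 110.1]
orientation: [[0.762, 0.512, 0.397], [-0.327, -0.224, 0.918], [0.559, -0.829, -0.003]]
ft_force: [-6.8, 3.7, -8.1]
grip_width: 0.4
```

>>> drive_tool --motion "4.5 -3.5 0.5 0 0 0 -1;4.5 -3.5 0.5 0 0 0 -1"

```text
time: 6.42
position: [513.8, 111.0, 117.7]
orientation: [[0.766, 0.505, 0.398], [-0.328, -0.226, 0.917], [0.553, -0.833, -0.008]]
ft_force: [-4.9, 2.6, -9.1]
grip_width: 0.7
```

```bash
python3 -c "
from shot import *
shot(5)
plan(0,115)"
```

```text
t 6.525 q [ 0.239  0.159  2.131 -0.786  0.5   -0.29 ] p [513.8 111.  117.9] ft [-6.4  2.5 -9. ] gw 0.2682307323599878
[[ 0.766  0.505  0.398]
 [-0.328 -0.226  0.917]
 [ 0.553 -0.833 -0.008]]
world d [ 4.8  4.4 -2.9] shift [0.6 3.8 6. ] rot [ 0.012 -0.004 -0.025]
ik [ 0.25  0.17  2.14 -0.87  0.47 -0.2 ]
```

View pics/scene5.png

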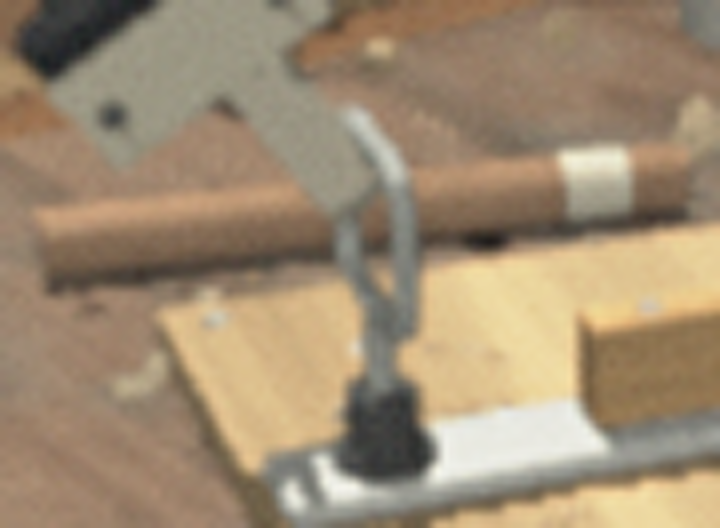

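>>> drive_tool --motion "0.5 0 6 -0.02 0.03 0 -1;0.8 -0.4 6 -0.02 0.03 0 -1;0.8 -0.4 6 -0.02 0.03 0 -1;0.8 -0.4 6 -0.02 0.03 0 -1"

```text
time: 7.02
position: [518.3, 129.1, 114.4]
orientation: [[0.714, 0.451, 0.535], [-0.441, -0.305, 0.844], [0.544, -0.839, -0.019]]
ft_force: [-5.9, 1.5, -7.5]
grip_width: 0.8
```

```bash
python3 -c "
from shot import *
shot(6)
plan(0,115,q=.13,head=-.5)"
```

```text
t 7.125 q [ 0.337  0.236  2.031 -0.787  0.663 -0.092] p [518.7 129.9 114.3] ft [-4.8  2.7 -8.1] gw 0.7988275733917629
[[ 0.714  0.452  0.534]
 [-0.44  -0.304  0.845]
 [ 0.544 -0.839 -0.018]]
world d [8.9 9.8 0.7] shift [ 2.4  0.5 13.1] rot [ 0.051 -0.043 -0.036]
ik [ 0.34  0.23  2.06 -0.87  0.6  -0.05]
```

View pics/scene6.png

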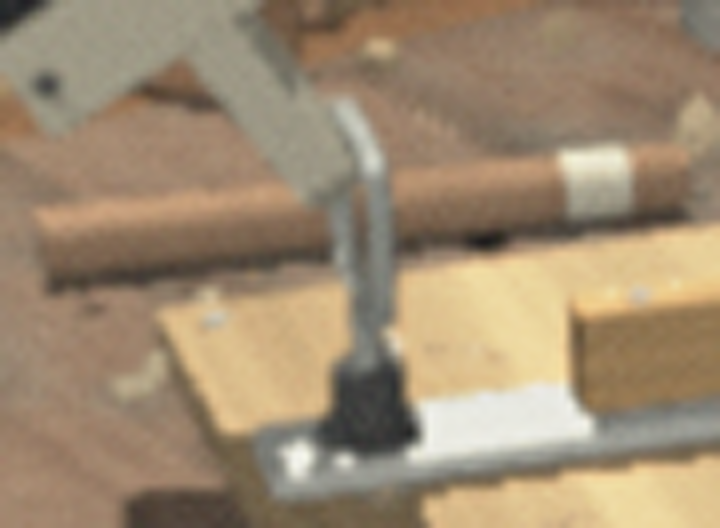

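View pics/top6.png

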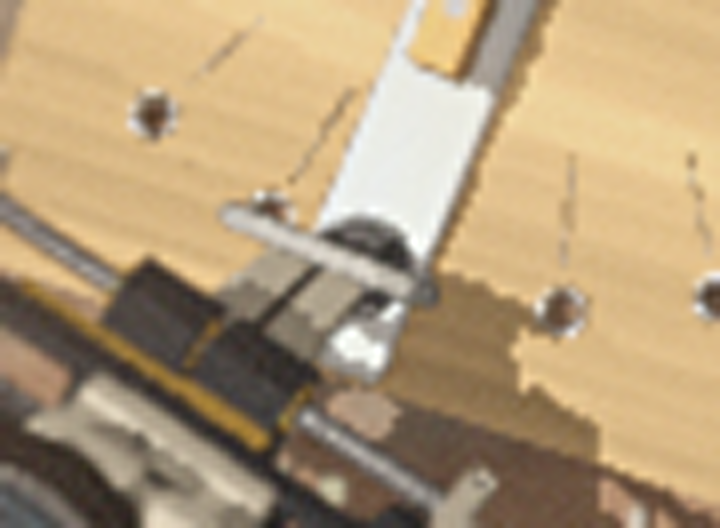

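>>> drive_tool --motion "3.5 -2.5 3 0.02 -0.02 -0.02 -1;3.5 -2.5 3 0.02 -0.02 0 -1"

```text
time: 7.38
position: [520.9, 133.3, 118.7]
orientation: [[0.73, 0.48, 0.487], [-0.399, -0.279, 0.873], [0.555, -0.832, -0.012]]
ft_force: [-4.6, 1.5, -9.0]
grip_width: 0.3
```

```bash
cat > est.py <<'E'
from shot import *
def est(n):
    for c in('scene','top'):
        im,d=eyes.snapshot(c); cv2.imwrite(f'pics/raw_{c}{n}.png',im); np.save(f'pics/d_{c}{n}.npy',d)
        for r in place_of(c,'ring_bar')[:2]:
            p=np.array(r['location']); print(c,round(r['conf'],2),np.round(p,1),'q',round(TH-np.arctan2(-(p[1]-PIV[1]),-(p[0]-PIV[0])),3),'R',round(np.hypot(*(p[:2]-PIV)),1))
        for r in outline_of(c,'fence_arm')[:1]:
            print(c,'outline',r['conf'],r['region'].sum()); np.save(f'pics/m_{c}{n}.npy',r['region'])
    st()
E
python3 -c "
from est import *
est(7)"
```

```text
scene 0.6 [524.8 133.5 137.6] q 0.096 R 200.2
scene outline 0.95 1776
top 0.47 [524.6 128.5 134.4] q 0.072 R 198.5
top outline 0.8 1303
t 7.675 q [ 0.331  0.216  2.051 -0.803  0.622 -0.126] p [521.1 133.4 119. ] ft [-6.6  2.4 -8.2] gw 0.35756531109315554
[[ 0.729  0.48   0.488]
 [-0.401 -0.279  0.873]
 [ 0.555 -0.832 -0.011]]
```

```bash
cat > ang.py <<'E'
from h import *
PIV=np.array([710.2,58.]);TH=-.291
def fang(im,cam='top'):
    g=cv2.GaussianBlur(im[:,:,0].astype(np.float32),(0,0),0.7)  # blue: aluminium bright vs wood dark
    best=[];Q=np.arange(-.1,.4,.002)
    for q in Q:
        f=np.array([np.cos(TH-q),np.sin(TH-q)]);l=np.array([-f[1],f[0]]);s=0
        for rr in list(np.arange(138,180,3)):
            for sd in(1,-1):
                a=[proj(cam,(*(PIV-rr*f+sd*(20+k)*l),30)) for k in(-4,4)]
                va=[cv2.getRectSubPix(g,(1,1),(float(x),float(y)))[0,0] for x,y in a]
                s+=va[0]-va[1]
        best.append(s)
    i=int(np.argmax(best));i=min(max(i,1),len(Q)-2)
    return Q[i],best[i]
E
python3 -c "
from ang import *
for n in('top0','raw_top7'): print(n,fang(cv2.imread(f'pics/{n}.png')))
for n in('scene0','raw_scene7'): print(n,fang(cv2.imread(f'pics/{n}.png'),'scene'))
"
```

```text
Traceback (most recent call last):
  File "ang.py", line 10, in fang
    a=[proj(cam,(*(PIV-rr*f+sd*(20+k)*l),30)) for k in(-4,4)]
       ~~~~^^^^^^^^^^^^^^^^^^^^^^^^^^^^^^^^^^
  File "h.py", line 6, in proj
    m=eyes.camera_model(cam);R,_=cv2.Rodrigues(np.array(m['rvec'],float));c=R@np.array(p,float)+np.array(m['tvec'],float).ravel()
ValueError: time passes only in moves, steps and waits
```

```bash
cat >> h.py <<'E'
_M={}
def proj(cam,p):
    if cam not in _M:
        m=eyes.camera_model(cam); _M[cam]=(m,cv2.Rodrigues(np.array(m['rvec'],float))[0],np.array(m['tvec'],float).ravel())
    m,R,t=_M[cam]; c=R@np.array(p,float)+t
    x,y=c[:2]/c[2];f=1+m['k1']*(x*x+y*y);return m['fx']*x*f+m['cx'],m['fy']*y*f+m['cy']
E
python3 -c "
from ang import *
for n in('top0','raw_top7'): print(n,fang(cv2.imread(f'pics/{n}.png')))
for n in('scene0','raw_scene7'): print(n,fang(cv2.imread(f'pics/{n}.png'),'scene'))
st()
"
```

```text
top0 (np.float64(-0.005999999999999922), np.float32(2596.1353))
raw_top7 (np.float64(0.09200000000000016), np.float32(2769.3418))
scene0 (np.float64(-0.02799999999999994), np.float32(1087.0303))
raw_scene7 (np.float64(0.06600000000000014), np.float32(1204.9937))
t 7.675 q [ 0.331  0.216  2.051 -0.803  0.622 -0.126] p [521.1 133.4 119. ] ft [-6.6  2.4 -8.2] gw 0.35756531109315554
[[ 0.729  0.48   0.488]
 [-0.401 -0.279  0.873]
 [ 0.555 -0.832 -0.011]]
```

>>> drive_tool --motion "1.2 -1.2 6 0 0 0 -1;1.2 -1.2 6 0 0 0 -1;1.2 -1.2 6 0 0 0 -1;1.2 -1.2 6 0 0 0 -1;1.2 -1.2 6 0 0 0 -1"

```text
time: 8.3
position: [533.9, 159.5, 123.4]
orientation: [[0.733, 0.471, 0.491], [-0.404, -0.28, 0.871], [0.548, -0.836, -0.015]]
ft_force: [-5.9, 3.0, -9.6]
grip_width: 0.6
```

```bash
cat >> ang.py <<'E'
def look(n):
    for c,b in(('top',-.006),('scene',-.028)):
        im,_=eyes.snapshot(c); cv2.imwrite(f'pics/raw_{c}{n}.png',im); q,s=fang(im,c); print(c,'q',round(q-b,3),s)
        u,w=proj(c,(530,140,90)); x,y=max(int(u)-45,0),max(int(w)-33,0)
        cv2.imwrite(f'pics/{c}{n}.png',cv2.resize(im[y:y+66,x:x+90],None,fx=8,fy=8,interpolation=cv2.INTER_CUBIC))
    for c in('top','scene'):
        for r in place_of(c,'ring_bar')[:1]: print(c,round(r['conf'],2),np.round(r['location'],1))
    st()
E
python3 -c "
from ang import *
look(8)"
```

```text
top q 0.238 2750.2466
scene q 0.238 1122.7677
top 0.45 [542.5 154.6 136.8]
scene 0.63 [538.1 158.8 140.1]
t 8.5 q [ 0.378  0.252  1.98  -0.762  0.678 -0.133] p [534.2 160.  123.5] ft [ -5.1   3.2 -10.2] gw 0.4415397807180588
[[ 0.732  0.472  0.491]
 [-0.404 -0.279  0.871]
 [ 0.548 -0.836 -0.014]]
```

>>> drive_tool --motion "0.3 -0.4 6 0 0 0 -1;0.3 -0.4 0 0 0 0 -1"

```text
time: 8.75
position: [537.0, 166.7, 123.9]
orientation: [[0.733, 0.471, 0.491], [-0.406, -0.278, 0.871], [0.547, -0.837, -0.012]]
ft_force: [-3.0, 2.9, -8.7]
grip_width: -0.1
```

```bash
python3 -c "
from ang import *
look(9)"
```

```text
top q 0.274 2784.9414
scene q 0.27 1114.9199
top 0.67 [542.  161.9 137.4]
scene 0.52 [542.4 163.3 137.7]
t 8.95 q [ 0.388  0.26   1.966 -0.755  0.688 -0.132] p [537.  166.6 124. ] ft [-4.3  3.3 -9.2] gw 0.41751742113771045
[[ 0.732  0.471  0.491]
 [-0.406 -0.277  0.871]
 [ 0.547 -0.837 -0.012]]
```

>>> drive_tool --motion "0 0 -2 0 0 0 -1;-1.5 2.5 0 0 0 0 -1"

```text
time: 9.2
position: [536.6, 166.1, 121.3]
orientation: [[0.732, 0.472, 0.491], [-0.407, -0.276, 0.871], [0.547, -0.837, -0.01]]
ft_force: [-4.5, 2.4, -8.4]
grip_width: 0.8
```

```bash
python3 -c "
from ang import *
look(10)"
```

```text
top q 0.27 2735.8462
scene q 0.268 1106.79
top 0.49 [544.9 162.  135. ]
scene 0.66 [541.2 163.  136.1]
t 9.4 q [ 0.386  0.262  1.971 -0.76   0.679 -0.125] p [536.5 166.1 121.1] ft [-5.3  2.9 -8.2] gw 0.2614504519829427
[[ 0.732  0.472  0.491]
 [-0.407 -0.275  0.871]
 [ 0.546 -0.837 -0.01 ]]
```

View pics/top10.png

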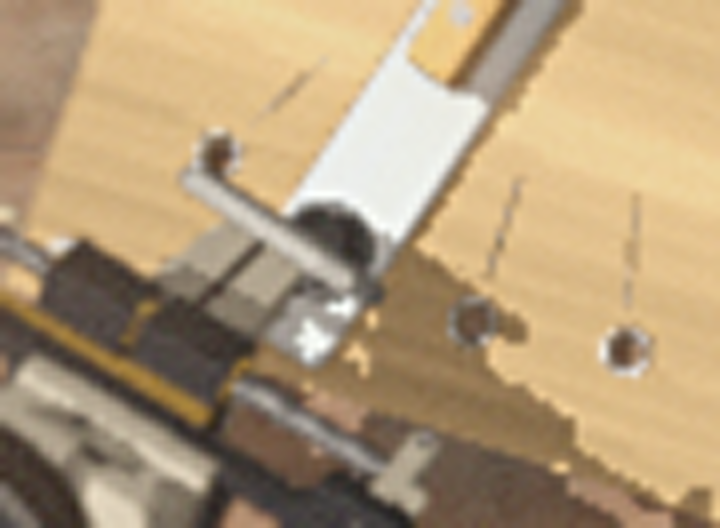

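>>> drive_tool --motion "0 0 -2 0 0 0 -1;-1.5 2.5 0 0 0 0 -1;-1.5 2.5 0 0 0 0 -1"

```text
time: 9.78
position: [535.9, 165.0, 115.6]
orientation: [[0.732, 0.472, 0.491], [-0.407, -0.275, 0.871], [0.546, -0.838, -0.008]]
ft_force: [-6.1, 3.1, -7.7]
grip_width: 0.5
```

```bash
python3 -c "
from ang import *
look(11)"
```

```text
top q 0.262 2775.9614
scene q 0.26 1110.6233
top 0.61 [542.2 158.5 128. ]
scene 0.56 [647.2 312.5  14.6]
t 9.975 q [ 0.383  0.269  1.98  -0.773  0.665 -0.109] p [535.9 165.  115.5] ft [-5.5  2.3 -8.7] gw 0.18763436211586007
[[ 0.732  0.472  0.491]
 [-0.407 -0.275  0.871]
 [ 0.546 -0.838 -0.009]]
```

>>> drive_tool --motion "-2.7 4.2 0 0 0 0 -1;-2.7 4.2 0 0 0 0 -1;-2.7 4.2 0 0 0 0 -1;-2.7 4.2 0 0 0 0 -1"

```text
time: 10.48
position: [539.1, 166.4, 98.8]
orientation: [[0.728, 0.479, 0.49], [-0.407, -0.272, 0.872], [0.551, -0.834, -0.003]]
ft_force: [-0.6, 0.5, -0.3]
grip_width: 0.4
```

```bash
python3 -c "
from ang import *
look(12)"
```

```text
top q 0.268 2746.4888
scene q 0.264 1106.443
top 0.49 [542.2 160.9 114.1]
scene 0.58 [541.1 162.2 119.4]
t 10.675 q [ 0.384  0.3    1.996 -0.825  0.628 -0.046] p [538.8 166.1  98.5] ft [-1.3  1.1  0.5] gw 0.7548803076735777
[[ 0.729  0.478  0.491]
 [-0.408 -0.273  0.871]
 [ 0.55  -0.835 -0.004]]
```

View pics/scene12.png

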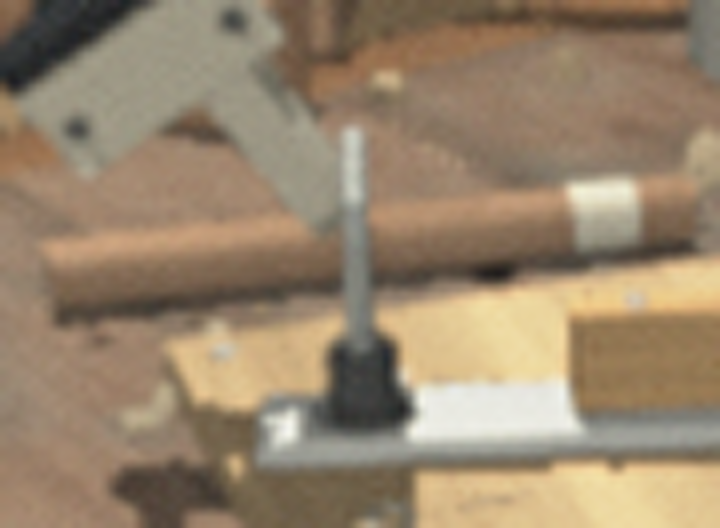

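>>> drive_tool --motion "-4 0 -1 0 0 0 -1;-2 0 -1 0 0 0 -1;0 -10 0 0 0 0 -1;0 -10 0 0 0 0 -1;0 -15 0 0 0 0 -1;0 -20 0 0 0 0 -1;0 -30 0 0 0 0 -1;0 -30 0 0 0 0 -1"

```text
time: 11.68
position: [476.2, 199.6, 197.6]
orientation: [[0.728, 0.48, 0.49], [-0.408, -0.272, 0.872], [0.551, -0.834, -0.002]]
ft_force: [0.4, 1.0, 0.2]
grip_width: 0.5
```

```bash
python3 -c "
from ang import *
look(13)
for n in('dowel_mid','chisel_mid','holder_mid'):print(n,[(round(r['conf'],2),np.round(r['location'],1)) for r in place_of('top',n)[:2]])"
```

```text
top q 0.266 2729.7576
scene q 0.264 1101.7324
top 0.53 [543.2 161.6 117.3]
scene 0.39 [537.5 163.8 119.7]
t 11.875 q [ 0.519  0.111  1.94  -0.662  0.881 -0.164] p [477.1 199.6 196.8] ft [-0.7 -0.  -0.4] gw 0.32494125130408186
[[ 0.727  0.481  0.49 ]
 [-0.408 -0.271  0.872]
 [ 0.552 -0.834 -0.001]]
dowel_mid [(0.81, array([639.9, 314.3,   9.9]))]
chisel_mid [(0.67, array([ 519.4, -120.8,   12.8]))]
holder_mid [(0.65, array([410.5,  39.5,  14.3]))]
```

View pics/scene13.png

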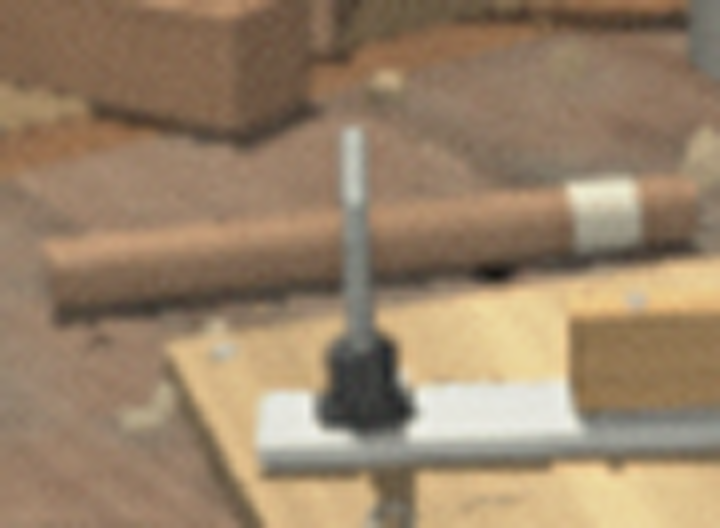

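View pics/raw_top13.png

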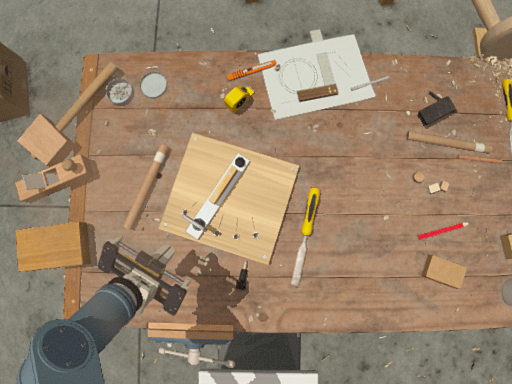

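```bash
python3 -c "
from ang import *
r=PIV+200*np.array([-np.cos(TH-.262),-np.sin(TH-.262)]);u,w=proj('scene',(530,140,90));x,y=int(u)-45,int(w)-33
for z in(118,122,130):
  a=proj('scene',(*r,z)); print(z,(a[0]-x+.5)*8,(a[1]-y+.5)*8)
print(ticket.sign_off())"
```

```text
118 351.7048257460631 162.1033088713068
122 351.15398030706547 150.28337552978905
130 350.0501687356932 126.52442580737716
the job is handed in; nothing more can be done
None
```

The fence now stands one hole to the left, on the side where the dowel lies, with its pin down in that hole. I handed the job in at about 12 s; sign-off gave no verdict.

**What I did:** I hooked the shut fingertips under the ring bar, lifted the pin about 18–21 mm and swung the fence left. The first swing overshot by about 0.01 rad, so I eased it back before lowering the pin. I then backed the gripper well clear. I tilted the fingers 55° rather than the suggested 45°, because 45° would have pushed joint 4 past its range.

**Last checks:**
- **Fence angle:** the two cameras gave 0.266 and 0.264 rad, against a target of 0.262.
- **Pin down:** the networks put the ring bar 117 and 120 mm above the bench. It should be 118 mm with the pin down and about 130 mm with it resting on the board. The ring's position in the last scene picture also fits about 118 mm. None of these readings is fine enough to prove the 2 mm limit by itself.
- **Loose items:** the dowel, chisel and bit holder were within about 5 mm of their first readings, which is the networks' usual error.
- **Forces:** the highest wrist force I read was about 12 N, and it was back to about zero after the retreat.

**Where readings disagreed:** during lowering, one scene-camera ring reading landed on the dowel instead, so I ignored it.

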